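Flip down the kickstand of a mixer stand and hold its frame upright

ROBOT

A 7-joint arm with a two-finger parallel gripper is mounted at the origin on a cart in front of the work surface, level with it; the furniture and walls round the work are solid. World frame = base frame: x ahead of the robot, y to its left, z up, the work surface at z = 0. Lengths are in m, angles in rad, forces in N, time in s.
With the tool pointing down it reaches from about 0.425 to 0.95 m from the base axis. Payload 4.7 kg.
Tool frame: the origin (TCP) lies on the centre line of the jaws, within the pads' length; the fingertips stand robot.nose_length ahead of it and the grasp point (between the pads) lies 8 mm behind it (robot.nose_length is the distance from the TCP to the fingertips, in m); z points along the fingers, x is the direction in which the jaws open and shut, and the axes are right-handed (so a half turn about z gives the same grasp; the last joint's range is limited). The gripper opens to 85 mm and grips with 20 to 120 N. Pads are 22 mm wide; open, the fingers measure 114 mm over their backs; the gripper's body (76 mm by 85 mm) begins 54 mm behind the grasp point. The pads swing forward as they close: fully open they stand 13 mm farther back than shut.
Start: joints at [1.27, 0.469, -0.049, 1.532, 0.024, 1.141, -0.082], TCP at [0.181, -0.65, 0.242] pointing down, gripper open.
Joint ranges: [-2.59, 2.59], [-0.33, 1.99], [-1.39, 1.29], [0.1, 2.45], [-1.04, 4.18], [0.21, 1.99], [-2.66, 2.66]. Speed limits (rad/s): [2.57, 2.57, 3.14, 3.14, 3.14, 3.14, 3.14].

INTERFACE

Orientations are given as [roll, pitch, yaw] about the fixed x, y, z axes, in that order (R = Rz(yaw) Ry(pitch) Rx(roll)).
In Python, from plant import robot gives the robot as it stands. Calls block until the motion is done:
- robot.goto(position, orientation): joint-space move of the TCP to a pose.
- robot.move_straight(position, vel=0.15, attitude=None, contact_N=None): straight line of the TCP; attitude=None keeps the orientation; vel is the mean speed in m/s. With contact_N (N) it stops when the force on the tool has changed by that much, and returns True; else False.
- robot.move_joints(angles): joint-space move.
- robot.grip(opening, strength=None): opening from 0.0 (shut) to 1.0 (fully open); strength is the grip in N (None keeps the last); returns when the fingers have stopped.
- robot.sleep(seconds).
- robot.inverse_kinematics(position, orientation): joint angles nearest the present ones, or None.
- robot.sense(): the state.
- robot.grab_frame(name): name is "side" or "top"; returns a dict with "image" (480x640x3 uint8, red, green, blue), "range_z" (480x640 float32, m along the optical axis (not along the pixel's ray), 0 where there is no reading), "fx", "fy", "cx", "cy" (pixels), "dist_coeffs" ([k1, k2, p1, p2, k3] as OpenCV has them; the pictures are not rectified), "R" (3x3) and "t" (3): a world point X has camera coordinates R X + t. Camera axes: x right, y down, z forward; pixel columns grow to the right and rows downward; lengths in m; the calibration is good to about 2 mm. A picture is of the moment at which its call begins.
A pose or a line that the arm cannot do raises robot.IKError and nothing moves.
- robot.close_job(): hands the job in, once; it reports no verdict.
The state is a dict: "t": time; "joint_pos": joint angles; "joint_velocities": joint speeds; "effort": joint torques, N m; "tcp_pos": TCP position; "tcp_rot": TCP orientation; "wrist_force": force on the tool from outside, world axes, zero at the start; "torque": the same for the moment, N m; "opening": opening from 0.0 (shut) to 1.0 (fully open).
Only numpy, scipy, OpenCV 4.12 (cv2) and the standard library are available. Lean on these libraries where they do the work, as an engineer would, in place of code of your own. Each camera call takes 0.05 s, during which the arm holds its last target.

TASK

The fold-up mixer stand lies leaning back on its rests with its kickstand folded up. While the frame is still lying back, flip the kickstand up and over its highest point so that it drops all the way down on the robot's side; then take the frame by the rubber grip of its crossbar, raise it upright and keep it from tipping either way. Finish while still gripping the crossbar with the frame upright (do not let go and do not lean it over onto the kickstand), and leave the things lying around alone.

Things in the scene. Friction and masses are not known exactly. Their poses are not given: they have to be found in the camera images.
- frame_hinge (a point): Middle of the frame's hinge axis, 35 mm above the worktop, on the fixed aluminium base plate (170 x 180 x 10 mm, 60 mm to -x and 110 mm to +x of it). Its attitude is the stand's and stays fixed: x = the side to which the frame leans back (away from the robot, turned up to 0.45 rad), y = along all hinge axes and the crossbar, z up.
- stand_frame (a joint): Lean of the frame (two 14 mm rails 130 mm apart, 0.6 to 0.9 kg with kickstand), rad: 0 upright, 0.87 lying back to stand +x on its rest posts (start), -0.19 tipped towards the robot onto the kickstand. The hinge turns freely: let go at upright, it falls one way or the other. A cross-member 120 mm from the hinge bears a bare hub stub, 21 mm dia., 50 mm long, to +x.
- crossbar: Grip sleeve of the frame's top crossbar, to be gripped: black rubber, 16 mm dia., 90 mm long, on a round 12 mm bar between the rails; it turns on the bar, so the fingers can keep their direction as the frame swings. Origin at its centre, y along the bar. At lean q it lies 200 mm from the frame's hinge: 200 sin q along stand x, 200 cos q up (235 mm above the worktop when upright).
- kickstand (a joint): Kickstand angle against the frame, rad: 0 = folded, parallel to the frame, pointing past the crossbar (start); 2.6 = fully down at its stop, on the robot's side. With the frame at 0.87 the kickstand points straight up at 0.87: before that it falls back to 0, beyond it falls on to 2.6 by its own weight, damped, in about a second.
- kick_hinge (a point): Middle of the kickstand's pivot on the frame: 120 mm along the frame from the frame's hinge axis and 30 mm in front of the frame's plane (towards -x when upright). Its attitude is that of the frame.
- kick_foot (a point): Centre of the kickstand's foot, a black rubber block 18 mm wide along y, 30 mm long, 16 mm thick at the end of a 12 x 8 mm flat steel leg (0.10 to 0.16 kg in all), 141 mm from the kickstand's pivot. At the start it is about 60 mm beyond the crossbar and 30 mm in front of the frame's plane, clear on all sides. z axis from the pivot towards the foot.
- mixer_wheel: Bystander: flat spoked wheel, 160 mm dia., 18 mm high, lying loose on the worktop left of the stand; origin at the centre of its underside.
- bottle: Bystander: small amber bottle with black cap, 45 mm dia., 85 mm tall, behind the stand to the left; origin at the centre of its underside.
- bench_timer: Bystander: white bench timer lying on its back, 68 x 68 x 20 mm, left of the stand; origin at the centre of its underside.
- cup: Bystander: clear beaker, 55 mm dia., 66 mm tall, right of and behind the stand; origin at the centre of its underside.

How it is judged:
On the way, in this order (a step that is already met when the one before it is completed fails the run):
1. the kickstand is flipped over centre and all the way down while the frame still lies back on its rests (value of joint kickstand above 2.45 rad and value of joint stand_frame above 0.75 rad), for 0.2 s.
2. the frame is raised upright by its crossbar, kickstand still down (value of joint kickstand above 2.45 rad and value of joint stand_frame between -0.08 and 0.08 rad and contact force between the fingers and crossbar above 2 N), for 0.2 s.
At the end, for the whole second after the job is handed in: The kickstand is down (beyond 2.45 rad), the frame is within 0.08 rad (about 4.5 degrees) of upright and still (under 0.1 rad/s), and the fingers grip the crossbar with more than 2 N; this stays so for the last second, the arm holding on (all of step 2 and velocity of joint stand_frame between -0.1 and 0.1 rad/s); the arm keeps its last pose, push and grip.
It fails at once if the frame tips over onto the kickstand (beyond 0.16 rad towards the robot) (value of joint stand_frame below -0.16 rad).
It fails at once if the wheel is shoved (more than 20 mm) (distance of mixer_wheel from where it was at the start of the episode above 0.02 m).
It fails at once if the bottle is shoved (more than 20 mm) (distance of bottle from where it was at the start of the episode above 0.02 m).
It fails at once if the timer is shoved (more than 20 mm) (distance of bench_timer from where it was at the start of the episode above 0.02 m).
It fails at once if the beaker is shoved (more than 20 mm) (distance of cup from where it was at the start of the episode above 0.02 m).
It also fails if it takes over 56 s, if anything falls off the work surface, if the arm or the gripper's body presses on something with over 40 N, if the wrist force passes 120 N, or if a joint passes its speed limit or range.

## Working session

There is one attempt and no reset: what is moved stays moved. The work goes in short steps, each a Python script; the robot and the scene stay as the last script left them, time stands still between calls to the robot, and variables do not carry over. Pictures are saved under pics/ and viewed, and the job is handed in when it is done.

```bash
ls; mkdir -p pics
python3 - <<'E'
from plant import robot
import cv2, numpy as np
s=robot.sense(); print(s['t'],s['tcp_pos'],s['tcp_rot'],s['opening'],robot.nose_length)
for n in ('side','top'):
    f=robot.grab_frame(n); np.savez('f_%s.npz'%n,**f)
    cv2.imwrite('pics/%s0.png'%n,f['image'][:,:,::-1]); print(n,f['fx'],f['fy'],f['cx'],f['cy'],f['dist_coeffs'],f['R'],f['t'])
E
```

```text
pics
0.0 [ 0.18107103 -0.64968714  0.24124918] [ 3.14153494e+00  1.95706033e-03 -1.29900565e+00] 0.996866291887903 0.011
side 582.3882223632427 582.3882223632427 330.7066534644 239.6470604654398 [0.06277626 0.         0.         0.         0.        ] [[ 0.97191846  0.23479705 -0.01564756]
 [ 0.1309726  -0.59499464 -0.79298648]
 [-0.1955011   0.7686688  -0.60903826]] [-0.53431664  0.08898133  1.52192795]
top 545.7325893734196 545.7325893734196 317.6674949848507 240.51637062395645 [-0.16957612  0.          0.          0.          0.        ] [[ 0.48251928 -0.87588347 -0.00181663]
 [-0.81737582 -0.44954048 -0.36029173]
 [ 0.31475692  0.17533257 -0.93283791]] [-0.2375265   0.52355252  1.61777645]
```

View pics/side0.png

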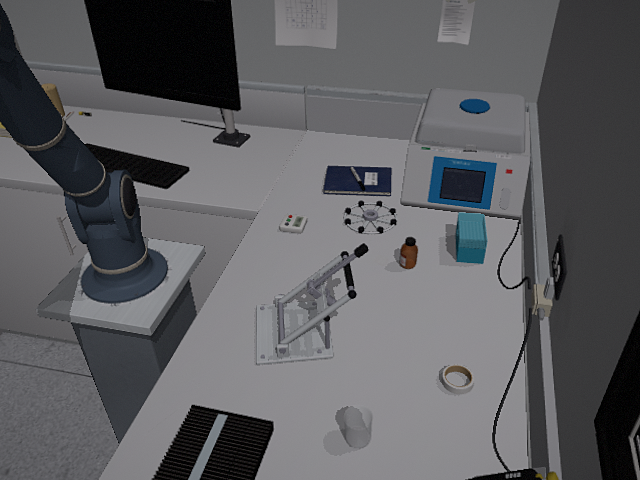

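View pics/top0.png

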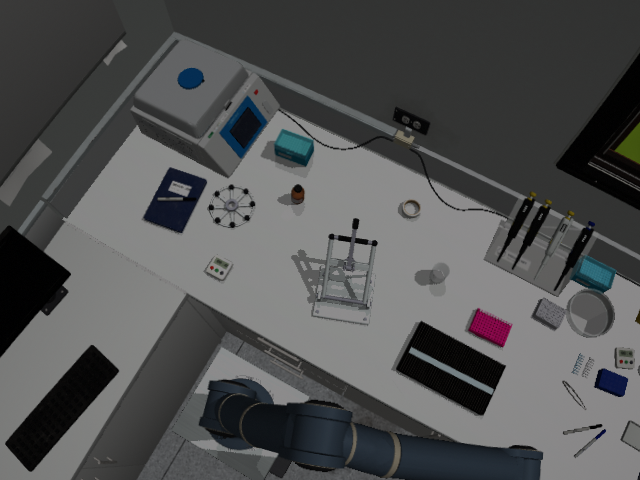

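Run:
```python
import cv2, numpy as np
f=np.load('f_side.npz')['image'][:,:,::-1]; g=np.load('f_top.npz')['image'][:,:,::-1]
cv2.imwrite('pics/side_z.png',cv2.resize(f[230:380,240:400],None,fx=4,fy=4,interpolation=cv2.INTER_CUBIC)[:600])
cv2.imwrite('pics/top_z.png',cv2.resize(g[205:335,270:410],None,fx=4.5,fy=4.5,interpolation=cv2.INTER_CUBIC))
```

```text
(no output)
```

View pics/side_z.png

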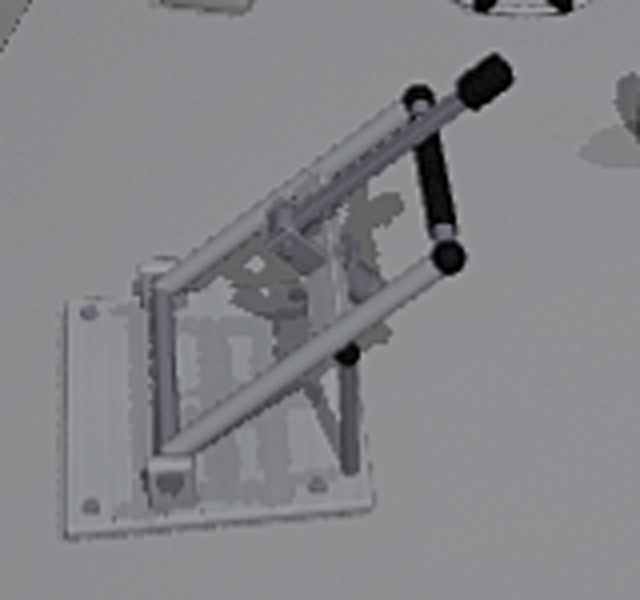

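View pics/top_z.png

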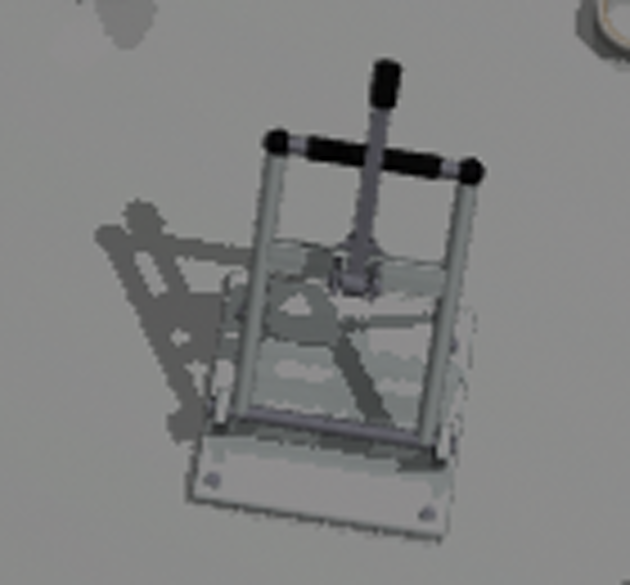

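```bash
cat > h.py <<'E'
import cv2, numpy as np
from scipy.optimize import least_squares
def load(n): return dict(np.load('f_%s.npz'%n))
def proj(f,X):
    p,_=cv2.projectPoints(np.atleast_2d(np.asarray(X,float)),cv2.Rodrigues(f['R'])[0],f['t'],K(f),f['dist_coeffs']); return p[:,0]
def K(f): return np.array([[f['fx'],0,f['cx']],[0,f['fy'],f['cy']],[0,0,1.]])
def ray(f,uv):
    p=cv2.undistortPoints(np.array([[uv]],float),K(f),f['dist_coeffs'])[0,0]
    d=f['R'].T@np.array([p[0],p[1],1]); o=-f['R'].T@f['t']; return o,d
def onplane(f,uv,z):
    o,d=ray(f,uv); return o+d*(z-o[2])/d[2]
def tri(fs,uv1,ft,uv2):
    A=[];b=[]
    for f,uv in((fs,uv1),(ft,uv2)):
        o,d=ray(f,uv); d/=np.linalg.norm(d); P=np.eye(3)-np.outer(d,d); A.append(P);b.append(P@o)
    X=np.linalg.lstsq(np.vstack(A),np.hstack(b),rcond=None)[0]
    e=[np.linalg.norm(a@X-c) for a,c in zip(A,b)]; return X,max(e)
E
python3 - <<'E'
from h import *
S=load('side');T=load('top')
s=lambda u,v:(u/4+240-.375,v/4+230-.375); t=lambda u,v:(u/4.5+270-.39,v/4.5+205-.39)
R={}
for n,a,b in [('capL',(418,97),(277,141)),('capR',(449,256),(470,171)),('foot',(486,82),(386,85)),('cornNR',(67,535),(442,538)),('cornNL',(67,302),(193,497)),('boltNL',(90,313),(212,481)),('boltNR',(90,507),(427,514))]:
    R[n],e=tri(S,s(*a),T,t(*b)); print(n,R[n].round(4),round(e,4))
for n,a in [('NR',(67,530)),('NL',(67,302)),('FR',(372,500)),]: print('side plate',n,onplane(S,s(*a),.01))
for n,a in [('NR',(442,534)),('NL',(193,494)),]: print('top plate',n,onplane(T,t(*a),.01))
yv=R['capL']-R['capR']; print(np.linalg.norm(yv), 'yaw',np.arctan2(-yv[0],yv[1])); yv=R['boltNL']-R['boltNR'];print('yaw bolts',np.arctan2(-yv[0],yv[1]))
m=(R['capL']+R['capR'])/2; print('bar',m)
for f,n in((S,'s'),(T,'t')):
    g=f['image'].astype(int).max(2)<45
    nn,lab,st,c=cv2.connectedComponentsWithStats(g.astype(np.uint8))
    for i in range(1,nn):
        if 15<st[i,4]<600 and abs(c[i][0]-330)<70 and abs(c[i][1]-270)<60: print(n,st[i],c[i])
E
```

```text
capL [0.5827 0.003  0.1659] 0.0
capR [ 0.6264 -0.1202  0.1649] 0.0001
foot [ 0.6305 -0.0504  0.226 ] 0.0008
cornNR [ 0.434  -0.2127  0.0036] 0.001
cornNL [ 0.3751 -0.0457  0.0084] 0.0013
boltNL [ 0.3918 -0.0518  0.0084] 0.0013
boltNR [ 0.4424 -0.1961  0.01  ] 0.0005
side plate NR [ 0.43588055 -0.21373721  0.01      ]
side plate NL [ 0.37668077 -0.04618937  0.01      ]
side plate FR [ 0.59215272 -0.15693081  0.01      ]
top plate NR [ 0.43423489 -0.21220176  0.01      ]
top plate NL [ 0.37567852 -0.04560368  0.01      ]
0.13074500218479315 yaw 0.34099643937680335
yaw bolts 0.33732248794388325
bar [ 0.60457227 -0.0586362   0.16537292]
s [345 208   6   6  26] [347.80769231 210.46153846]
s [390 209   5   6  22] [392.27272727 211.04545455]
s [345 219   6   6  29] [347.44827586 221.24137931]
s [390 219   6   6  27] [392.85185185 221.55555556]
s [358 227   6   6  28] [360.71428571 229.25      ]
s [377 227   6   6  27] [379.96296296 229.44444444]
s [354 244  14  13 112] [360.8125     250.10714286]
s [341 252   8   6  24] [344.04166667 253.70833333]
s [344 263  10  25 144] [348.33333333 275.21527778]
s [348 290   8   9  53] [351.77358491 293.8490566 ]
s [324 316   6   6  24] [326.75 318.5 ]
t [353 219   6  10  53] [355.35849057 223.41509434]
t [329 234   5   5  23] [331.17391304 236.        ]
t [338 235  14   7  65] [344.21538462 238.30769231]
t [355 238  13   7  65] [360.96923077 240.84615385]
t [371 240   6   6  27] [373.85185185 242.74074074]
```

```bash
cat >> h.py <<'E'
YAW=.34; H=np.array([.461,-.1096,.035])
ex=np.array([np.cos(YAW),np.sin(YAW),0])
def st(x,z,dz=-.009): return H+x*ex+np.array([0,0,z+dz])
def foot(a): return st(.0724+.141*np.sin(a),.1003+.141*np.cos(a))
def bar(q): return st(.2*np.sin(q),.2*np.cos(q))
OF=[np.pi,0,YAW-np.pi/2];
E
python3 - <<'E'
from h import *
from plant import robot
S=load('side')
print('cup',onplane(S,(352,443),0))
for a in (.87,0,-.3): print(foot(a),robot.inverse_kinematics(foot(a),OF))
for y in (YAW,YAW-np.pi):
  for q in (.87,0): print(y,bar(q),robot.inverse_kinematics(bar(q),[np.pi,0,y]))
robot.move_straight([.181,-.65,.42],vel=.2)
robot.goto(foot(.87)+[0,0,.1],OF); 
s=robot.sense(); print(s['t'],s['tcp_pos'],s['wrist_force'])
f=robot.grab_frame('side');cv2.imwrite('pics/s1.png',f['image'][:,:,::-1])
E
```

```text
cup [ 0.67675003 -0.35284689  0.        ]
[ 0.63085647 -0.0495155   0.21722054] [ 0.36829566  0.46863783 -0.49519019  1.64683074  0.24473682  1.08824687
 -1.42689505]
[ 0.52925544 -0.08545553  0.2673    ] [ 0.52164147  0.26429728 -0.530697    1.80848631  0.14828746  1.10822839
 -1.29112327]
[ 0.48997241 -0.09935139  0.26100244] [ 0.5663646   0.20423778 -0.51778686  1.89311074  0.11449331  1.07317329
 -1.22807136]
0.34 [ 0.60511493 -0.05862123  0.15496531] [ 0.53849758  0.54780841 -0.7082221   1.75806298  0.41684847  0.99131966
  0.00931237]
0.34 [ 0.461  -0.1096  0.226 ] [ 0.74927221  0.22180918 -0.69024648  1.98343987  0.16806768  0.99249226
  0.31869724]
-2.8015926535897933 [ 0.60511493 -0.05862123  0.15496531] [-0.707033    0.69990161  1.11121532  1.83029603 -0.71419618  1.07875053
 -2.12343135]
-2.8015926535897933 [ 0.461  -0.1096  0.226 ] [-0.79868341  0.2615657   1.13100323  2.05567037 -0.28342975  0.99124393
 -2.32456879]
3.8167 [ 0.63091631 -0.05091393  0.31719289] [-0.1477211  -0.27104499 -0.22484356]
```

View pics/s1.png

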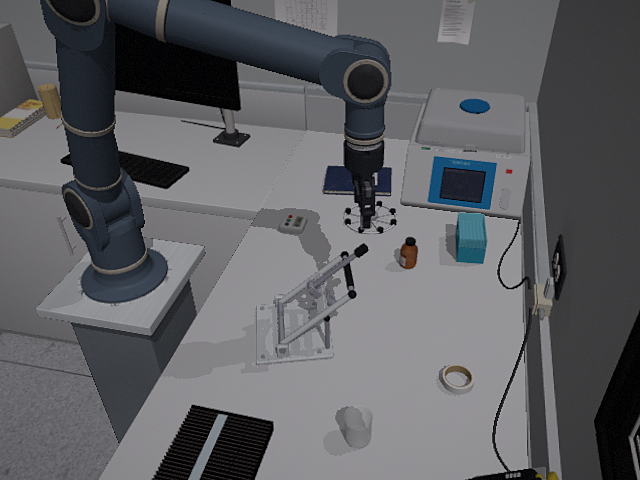

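The gripper hangs above the foot: fingertips are near (367,222) and the foot near (361,250). Next I'll descend and grip the foot.

Run:
```python
from h import *
from plant import robot
robot.grip(.6,20)
print(robot.move_straight(foot(.87),vel=.08,contact_N=8))
robot.grip(0,20)
s=robot.sense(); print(s['t'],s['tcp_pos'],s['wrist_force'],s['opening'])
for n in('side','top'):
    f=robot.grab_frame(n);u=proj(f,foot(.87))[0].astype(int);c=f['image'][max(u[1]-60,0):u[1]+60,u[0]-70:u[0]+70,::-1];cv2.imwrite('pics/%s2.png'%n,cv2.resize(c,None,fx=4,fy=4))
```

```text
False
6.0917 [ 0.63068079 -0.04846217  0.21767101] [-1.87776378  2.40073665  3.30940177] 0.20521264729975347
```

View pics/side2.png

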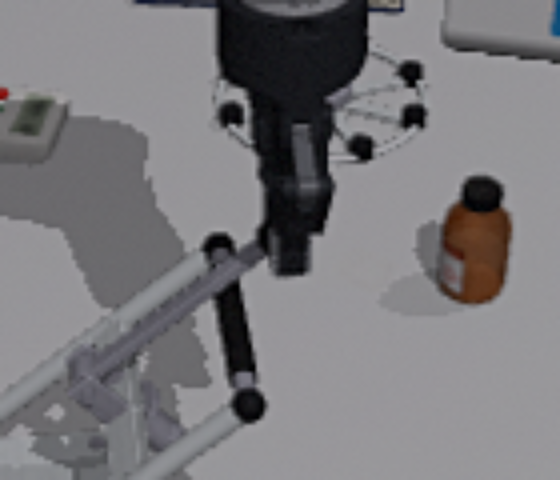

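The opening of 0.205 (about 17.5 mm) matches the 18 mm foot, and the leg ends between the fingers at zoom pixel (275,240). It is gripped, so I'll swing it over.

Run:
```python
from h import *
from plant import robot
for a in np.linspace(.87,-.25,10)[1:]:
    robot.move_straight(foot(a),vel=.08)
    s=robot.sense(); print(round(a,2),s['t'],s['wrist_force'].round(1),round(s['opening'],3))
f=robot.grab_frame('side');cv2.imwrite('pics/s3.png',f['image'][:,:,::-1])
```

```text
0.75 6.5583 [-0.9  5.   1.2] 0.205
0.62 6.925 [-1.6  4.6  0.5] 0.208
0.5 7.2917 [-0.9  5.9  1. ] 0.202
0.37 7.6583 [-1.7  5.5  1.5] 0.21
0.25 8.025 [-1.5  6.1  1.8] 0.206
0.12 8.3917 [-1.2  5.8  2.6] 0.209
-0.0 8.7583 [-1.3  5.2  2.1] 0.203
-0.13 9.125 [-1.5  5.9  4.7] 0.207
-0.25 9.4917 [-2.8  6.7  4.4] 0.208
```

View pics/s3.png

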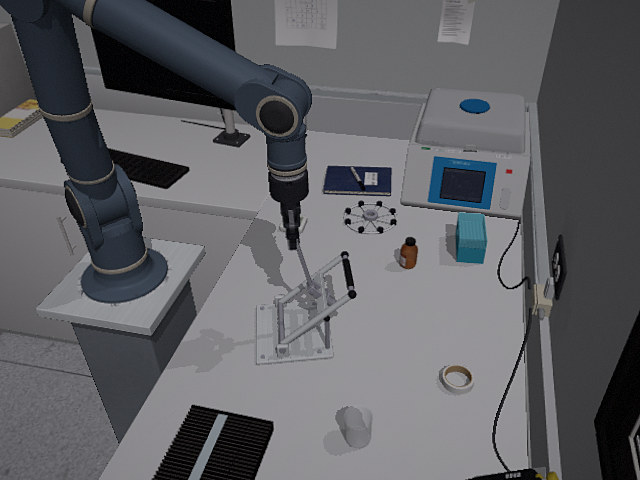

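The leg now leans past vertical towards the robot, from (315,285) up to (297,240). Releasing it.

Run:
```python
from h import *
from plant import robot
robot.grip(1.0)
robot.sleep(1.3)
robot.move_straight(foot(-.25)+[0,0,.09],vel=.15)
print(robot.sense()['t'])
f=robot.grab_frame('side');cv2.imwrite('pics/s4.png',f['image'][:,:,::-1])
f=robot.grab_frame('side');c=f['image'][230:380,240:400,::-1];cv2.imwrite('pics/s4z.png',cv2.resize(c,None,fx=4,fy=4))
```

```text
12.2583
```

View pics/s4z.png

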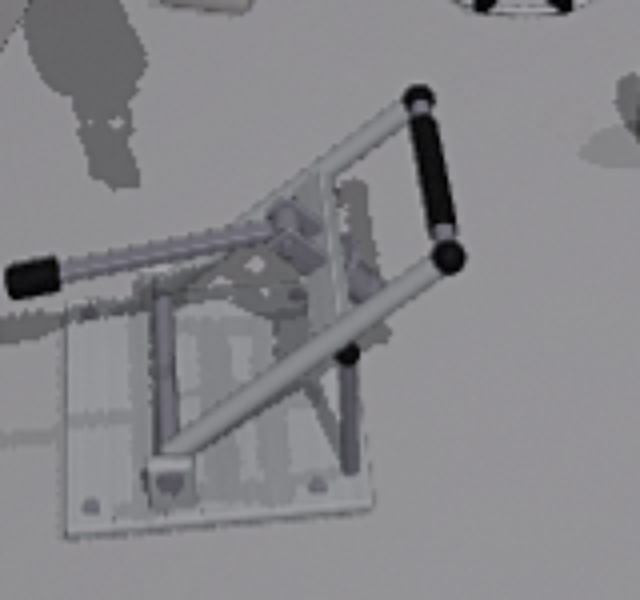

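The kickstand is down, foot at zoom pixel (33,278), and the frame has not moved. I'll check the kickstand angle and go to the crossbar.

Run:
```python
from h import *
from plant import robot
S=load('side')
for k in (2.4,2.5,2.6): print(k,(proj(S,st(.0724+.141*np.sin(.87-k),.1003+.141*np.cos(.87-k),0))[0]-[240,230]+.375)*4)
OB=[np.pi,0,YAW]
robot.goto(bar(.87)+[0,0,.16],OB)
print(robot.move_straight(bar(.87),vel=.1,contact_N=10))
robot.grip(0,50)
s=robot.sense(); print(s['t'],s['tcp_pos'],bar(.87),s['wrist_force'],s['opening'])
f=robot.grab_frame('side');c=f['image'][200:350,250:410,::-1];cv2.imwrite('pics/s5z.png',cv2.resize(c,None,fx=4,fy=4))
f=robot.grab_frame('top');c=f['image'][205:335,270:410,::-1];cv2.imwrite('pics/t5z.png',cv2.resize(c,None,fx=4,fy=4))
```

```text
2.4 [ 25.77057782 240.36881309]
2.5 [ 28.69091408 259.61883992]
2.6 [ 34.14996496 278.28507025]
False
15.9333 [ 0.60398677 -0.05906058  0.15497341] [ 0.60511493 -0.05862123  0.15496531] [-5.33662924 -1.55772905  3.85723839] 0.16964525967679464
```

View pics/s5z.png

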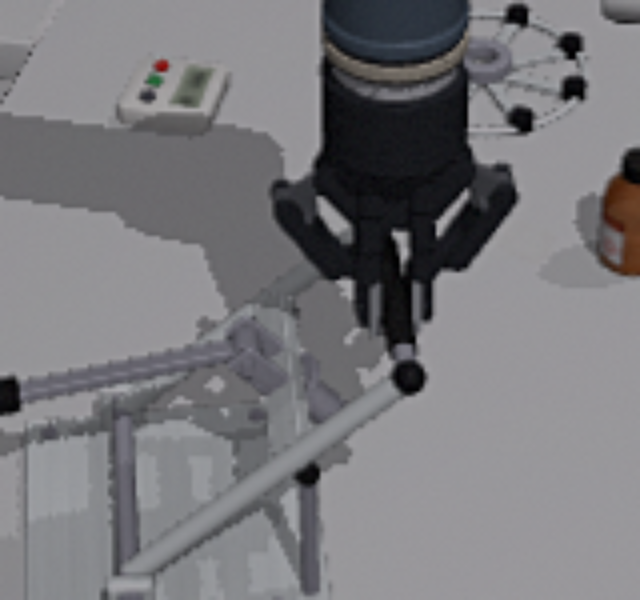

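The kickstand matches 2.6 rad in the projection. The jaws hold the black sleeve at zoom pixel (400,290) with about 14.4 mm opening. Raising it along the arc.

Run:
```python
from h import *
from plant import robot
for q in np.linspace(.87,0.0,13)[1:]:
    robot.move_straight(bar(q),vel=.05)
    s=robot.sense(); print(round(q,2),s['t'],s['wrist_force'].round(1),s['torque'].round(2),round(s['opening'],3))
    if np.linalg.norm(s['wrist_force'])>40: break
print(s['tcp_pos'],bar(0))
for n in('side','top'):
    f=robot.grab_frame(n);np.savez('f_%s_e.npz'%n,**f);u=proj(f,bar(0))[0].astype(int);c=f['image'][u[1]-60:u[1]+90,u[0]-80:u[0]+80,::-1];cv2.imwrite('pics/%s6.png'%n,cv2.resize(c,None,fx=4,fy=4));print(u)
```

```text
0.8 16.475 [-1.1 -0.4 -4.7] [-0.11  0.34  0.01] 0.166
0.72 16.9167 [-3.3 -1.  -6. ] [-0.18  0.56  0.01] 0.167
0.65 17.3583 [-4.1 -1.8 -6.4] [-0.17  0.79  0.02] 0.168
0.58 17.8 [ -4.1  -1.9 -10. ] [-0.29  0.83 -0.  ] 0.171
0.51 18.2417 [ -4.1  -0.7 -12. ] [-0.22  0.91 -0.03] 0.168
0.44 18.6833 [ -3.6  -1.1 -13.2] [-0.28  0.86  0.01] 0.167
0.36 19.125 [ -4.6  -1.7 -12.4] [-0.22  0.87 -0.02] 0.167
0.29 19.5667 [ -4.   -1.  -15.9] [-0.15  0.78  0.02] 0.17
0.22 20.0083 [ -3.5  -0.7 -15.4] [-0.05  0.64  0.02] 0.17
0.15 20.45 [ -2.3   1.1 -15.9] [ 0.06  0.49 -0.01] 0.171
0.07 20.8917 [ -1.5   1.1 -15.9] [ 0.23  0.39 -0.01] 0.168
0.0 21.3333 [ -1.    1.1 -14.5] [0.44 0.3  0.01] 0.17
[ 0.46097106 -0.10946675  0.22622063] [ 0.461  -0.1096  0.226 ]
[275 256]
[346 281]
```

View pics/side6.png

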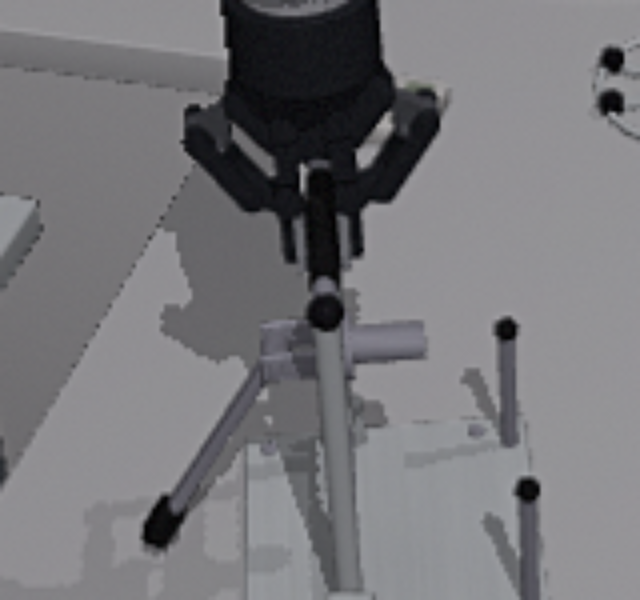

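View pics/top6.png

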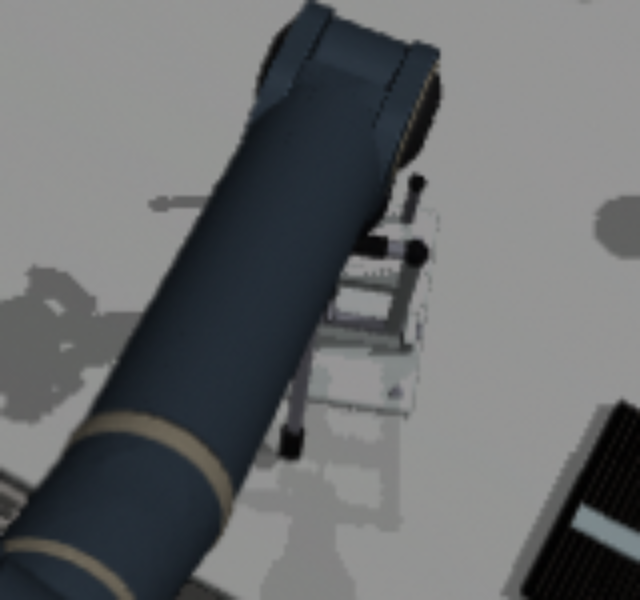

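Run:
```python
from h import *
from plant import robot
S=load('side_e');T=load('top_e')
s=lambda u,v:(u/4-.375+275-80,v/4-.375+256-60); t=lambda u,v:(u/4-.375+346-80,v/4-.375+281-60)
ey=np.array([-ex[1],ex[0],0])
for n,a,b in(('capR',(325,311),(415,252)),('foot',(163,522),(291,440))):
    X,e=tri(S,s(*a),T,t(*b)); d=X-H; print(n,X,e,'stand xyz',d@ex,d@ey,d[2])
    if n=='capR': print('lean',np.arctan2(d@ex,d[2]))
for q in(-.08,-.04,0,.04,.08): print(q,(proj(S,H+.2*np.sin(q)*ex+[0,0,.2*np.cos(q)]-.065*ey)[0]+.375-[195,196])*4)
robot.move_straight(bar(0)-[0,0,.0015],vel=.02); robot.sleep(.5)
z=robot.sense(); print(z['t'],z['wrist_force'],z['opening'],z['tcp_pos'])
```

```text
capR [ 0.48309277 -0.17040038  0.23570417] 2.328213404921026e-05 stand xyz 0.0005519232724905828 -0.06468749787820798 0.20070417475523686
lean 0.0027499272595100806
foot [ 0.3639238  -0.1437972   0.03415001] 0.0004532022027220607 stand xyz -0.1029233682911458 0.00013409585361551655 -0.0008499896109210522
-0.08 [291.62601732 316.16698576]
-0.04 [307.7626565  314.13888263]
0 [323.95988268 312.60070949]
0.04 [340.18384475 311.55493224]
0.08 [356.40073701 311.0027429 ]
22.1833 [-1.6174503   5.36953643  3.95829882] 0.1684200213880484 [ 0.46245787 -0.10900307  0.2259508 ]
```

Run:
```python
from h import *
from plant import robot
robot.sleep(.5); z=robot.sense(); print(z['t'],z['wrist_force'],z['opening'],z['tcp_pos'])
f=robot.grab_frame('side');c=f['image'][196:346,195:355,::-1];cv2.imwrite('pics/s7.png',cv2.resize(c,None,fx=4,fy=4))
cv2.imwrite('pics/s7f.png',f['image'][:,:,::-1])
```

```text
22.6833 [-2.89762354  4.77685502  4.02395731] 0.16814783574341918 [ 0.46242623 -0.10899763  0.22593111]
```

View pics/s7.png

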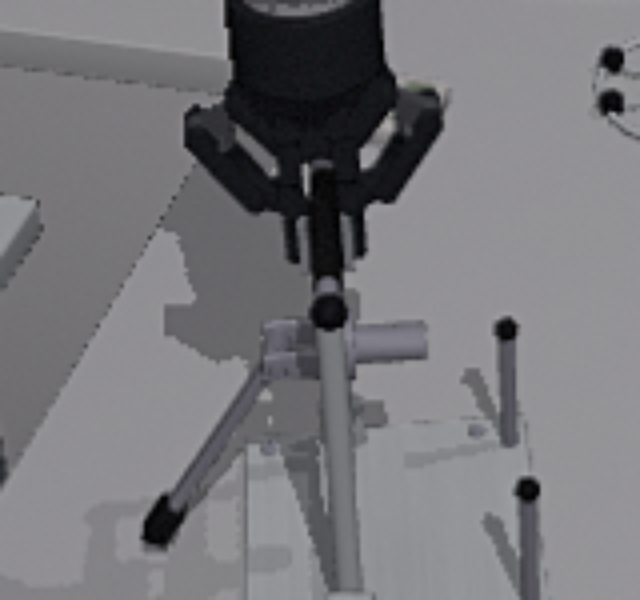

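View pics/s7f.png

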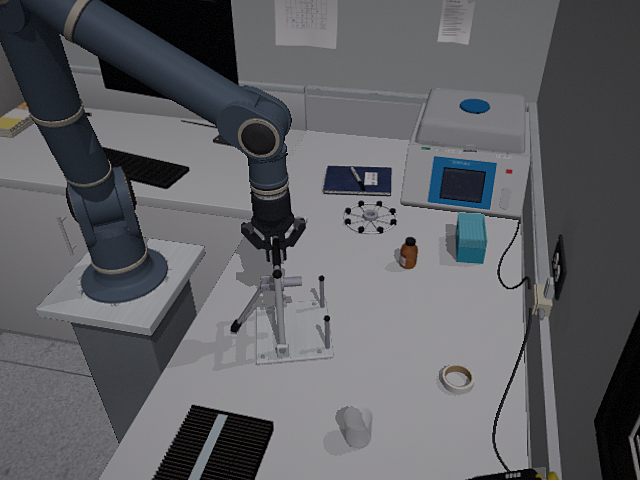

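The rail cap is at zoom pixel (329,311), which gives a lean of about 0.013 rad. The sleeve is gripped and steady, the kickstand is down, and the bystanders are where they were. Handing in.

```bash
python3 -c "
from plant import robot
print(robot.close_job())"
```

```text
the job is handed in; nothing more can be done
None
```

I flipped the kickstand over and down while the frame lay back, then raised the frame upright by its rubber grip. I handed the job in at about 22.7 s, still holding it; the hand-in gave no verdict.

- **Kickstand:** I gripped the foot, carried it past vertical and let it fall. The foot's position in the images matched 2.6 rad, its stop, both with the frame lying back and with it upright.
- **Frame:** it measured about 0.003 rad from upright after the raise. The arm was pulling up on the bar with about 15 N, so I lowered it 1.5 mm. That cut the vertical force to about 4 N and moved the lean to about 0.013 rad (limit 0.08).
- **Steadiness:** the arm's position changed by less than 0.1 mm over the last 0.5 s. I had no direct reading of the frame's speed.
- **Grip:** the jaws are set to 50 N on the sleeve, and the opening held steady at about 14.3 mm. The actual contact force on the crossbar was not measured.
- **Surroundings:** the wheel, bottle, timer and beaker look unmoved in the side camera, though the timer is hidden behind the arm in the last picture. I judged this by eye and did not measure it.

No check failed. The only disagreement was about 1 mm in the crossbar's position when the jaws closed.

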